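# Set the soldering positioner to its long scale line and confirm

## Robot

A 6-joint arm with a two-finger parallel gripper is mounted at the origin on the work surface. World frame = base frame: x ahead of the robot, y to its left, z up, the work surface at z = 0. Lengths are in m, angles in degrees, forces in N, time in s.
With the tool pointing down it reaches from about 0.325 to 0.85 m from the base axis. Payload 15.5 kg.
Tool frame: the origin (TCP) lies midway between the tips of the shut fingers; the grasp point (between the pads) lies 19 mm behind it; z points along the fingers, y is the line along which they close (so a half turn about z gives the same grasp; the last joint's range is limited). The gripper opens to 91 mm and grips with 3 to 60 N. Pads are 32 mm wide; open, the fingers measure 118 mm over their backs; the gripper's body (76 mm by 178 mm) begins 60 mm behind the grasp point.
Start: joints at [68.898, 28.281, 77.091, -0, 74.628, -5.472], TCP at [0.168, 0.602, 0.214] pointing down, gripper open.
Joint ranges: [-166.48, 166.48], [-47.26, 123.95], [12.59, 153.08], [-70.14, 250.14], [6.76, 159.57], [-176.63, 176.63]. Speed limits (degrees/s): [108.29, 108.29, 147.25, 172.46, 172.46, 172.46].

## Interface

Orientations are given as a 3x3 rotation matrix whose columns are the frame's x, y, z axes.
In Python, from bench import ctrl gives the robot as it stands. The module is installed in compiled form; this text tells all that it offers. Calls block until the motion is done:
- ctrl.goto(position, orientation): joint-space move of the TCP to a pose.
- ctrl.move_l(position, vel=0.15, ori=None, contact_N=None): straight line of the TCP; ori=None keeps the orientation; vel is the mean speed in m/s. With contact_N (N) it stops when the force on the tool has changed by that much, and returns True; else False.
- ctrl.movej(angles): joint-space move.
- ctrl.command_gripper(opening): opening from 0.0 (shut) to 1.0 (fully open); the grip force is fixed at half the most; returns when the fingers have stopped.
- ctrl.sleep(seconds).
- ctrl.ik(position, orientation): joint angles nearest the present ones, or None.
- ctrl.read_camera(name): name is "scene" or "top" or "wrist"; returns the picture (420x560x3 uint8, blue, green, red); there is no depth.
- ctrl.camera_params(name): a dict with "fx", "fy", "cx", "cy" (pixels), "D" ([k1, k2, p1, p2, k3] as OpenCV has them; the pictures are not rectified), "pose" (4x4, takes a point from camera to world coordinates); the wrist camera has in their place "T_tool_cam" (4x4, takes a point from camera to tool coordinates, whose origin is the TCP and whose axes are the flange's). Camera axes: x right, y up, looking along -z (the intrinsics and any distortion apply to the point x, -y, -z); pixel columns grow to the right and rows downward; lengths in m; the calibration is good to about 2 mm. A picture is of the moment at which its call begins: read the wrist's pose just before it. camera_params takes no time and is no camera call.
A pose or a line that the arm cannot do raises ctrl.MotionError and nothing moves.
- ctrl.sign_off(): hands the job in; it is judged then, once.
Readings, each from a call of its own:
- ctrl.current_t(): time.
- ctrl.current_q(): joint angles.
- ctrl.current_dq(): joint speeds.
- ctrl.current_effort(): joint torques, N m.
- ctrl.current_tool_pos(): TCP position.
- ctrl.current_eef_rot(): TCP orientation.
- ctrl.current_contact_force(): force on the tool from outside, world axes, zero at the start.
- ctrl.current_wrist_torque(): the same for the moment, N m.
- ctrl.current_grip_width(): opening from 0.0 (shut) to 1.0 (fully open).
- ctrl.current_grasp_force(): force on a finger pad.
Only numpy, scipy, OpenCV 4.12 (cv2) and the standard library are available. Lean on these libraries where they do the work, as an engineer would, in place of code of your own. Each camera call takes 0.05 s, during which the arm holds its last target. There are 200 camera calls.

## Task

Push the positioner's aluminium dial round (its wide gap is there for the finger) until the black index mark on its rim lines up with the one long scale line on the dark base, and let it rest there for a moment. Only then push the round button on the grey box fully down and let it come up again. Only push, lift nothing: the box stays standing where it is and the small things around are left undisturbed.

Things in the scene. Friction and masses are not known exactly. Their poses are not given: they have to be found in the camera images.
- positioner: Soldering positioner, fixed to the table at any heading: a dark round base (radius 125 mm, 20 mm high, flat top) that carries a turning aluminium dial (radius 90 mm, 30 mm thick, 20 to 50 mm above the table). Origin on the dial's vertical axis, at table height; its x axis points along the target line.
- dial_axis (a point): On the dial's vertical axis, level with its top face, 50 mm above the table. A 100 degree wedge is missing from the dial over its full thickness: the finger gap, bounded by two flat upright radial faces. In the middle the dial carries a connector on a round seat (radius up to 26 mm, top 78 mm above the table).
- index_mark (a point): Foot of the dial's index mark, a 4 mm wide black line on the dial's top and down its rim, exactly opposite the middle of the finger gap. The point lies 93 mm from the dial's axis, 20 mm above the table; it turns with the dial.
- target_line (a point): On the target line, near its inner end: the one long (26 mm) and thick (4 mm) white line on the base's top; the other scale lines, every 10 degrees, are 10 mm long and thin. The point is fixed, 93 mm from the dial's axis, 20 mm above the table. The mark is lined up when it points at this line: both points then meet.
- finger_gap (a point): Middle of the finger gap: 65 mm from the dial's axis, half-way between the two faces (50 mm to either), on the base's top, 20 mm above the table; it turns with the dial. Closed fingertips set down here touch nothing until they move round the axis against one of the faces; that face then goes along with them.
- dial (a joint): Angle of the dial, rad, growing counter-clockwise seen from above; 0 (or 2 pi) when the index mark is on the target line. It turns freely past a full turn both ways, against even friction (about 0.12 N m, some 2 N at the finger gap) and stays where it is left, without play, clicks or spring.
- button_box: Loose grey box, 100 x 80 mm and 40 mm high, about 0.6 kg, standing on the table, origin at the centre of its underside, z up. The button is in the middle of its top.
- confirm_top (a point): Centre of the top of the black button, 20 mm in radius, 62 mm above the table; it stands 10 mm proud of its round housing (radius 28 mm) on the box. The point moves with the button.
- confirm (a joint): How far the button is pressed, m: 0 up, 0.006 fully down. Spring: 5 N when fully down; it comes up by itself.
- spool: Solder spool standing on its end, radius 28 mm, 50 mm high. Leave alone. Origin at the centre of its underside.
- flux_jar: Small closed jar, radius 24 mm, 45 mm high. Leave alone. Origin at the centre of its underside.
- plug_a: Small stepped metal plug standing upright, radius 12 mm, 30 mm high, near the button box. Leave alone. Origin at the centre of its underside.
- plug_b: Another such plug, 12 mm radius, 30 mm high. Leave alone. Origin at the centre of its underside.
- parts_tray: Low open tray, 100 x 70 x 35 mm. Leave alone. Origin at the centre of its underside.
- screwdriver: Screwdriver lying along its x axis. Leave alone.
- tip_tin: Low brass bowl, radius 30 mm, 30 mm high. Leave alone. Origin at the centre of its underside.
Mind the look-alikes: they are no part of the job. Leave any orange or pink look-alike of the button_box alone.

How it is judged (in metres and radians):
On the way, in this order (a step that is already met when the one before it is completed fails the run):
1. the dial rests with its index mark within 4 mm of the target line (horizontal distance between index_mark and target_line below 0.004 m and velocity of joint dial between -0.05 and 0.05 rad/s), for 0.3 s.
2. the button is pushed fully down while the mark is on the line (value of joint confirm above 0.005 m and horizontal distance between index_mark and target_line below 0.004 m), for 0.05 s.
At the end, for the whole second after the job is handed in: The index mark stands within 4 mm of the target line (at 93 mm radius, about 2.5 degrees) with the dial at rest, after that the button was pushed at least 5 mm down and is up again, and the box stands upright within 20 mm of where it was (horizontal distance between index_mark and target_line below 0.004 m and velocity of joint dial between -0.02 and 0.02 rad/s and value of joint confirm below 0.0015 m and distance of button_box from where it was at the start of the episode below 0.02 m and angle between button_box's own z axis and vertical below 0.1 rad and linear speed of button_box below 0.02 m/s); the robot touches nothing.
It fails at once if the button is pressed while the mark is off the line (value of joint confirm above 0.004 m and horizontal distance between index_mark and target_line above 0.006 m).
It fails at once if the button box is lifted, shoved more than 30 mm or tipped (height (world z) of button_box above 0.008 m or distance of button_box from where it was at the start of the episode above 0.03 m or angle between button_box's own z axis and vertical above 0.25 rad).
It fails at once if a bystander is lifted, knocked over or moved more than 20 mm (distance of any of spool, flux_jar, plug_a, plug_b, parts_tray, screwdriver, tip_tin from where it was at the start of the episode above 0.02 m).
It also fails if it takes over 54 s, if anything falls off the work surface, if the arm or the gripper's body presses on something with over 40 N, if the wrist force passes 120 N, or if a joint passes its speed limit or range.

## Working session

There is one attempt and no reset: what is moved stays moved. The work goes in short steps, each a Python script; the robot and the scene stay as the last script left them, time stands still between calls to the robot, and variables do not carry over. Pictures are saved under pics/ and viewed, at most 10 in all, crops included, and the job is handed in when it is done.

```bash
mkdir -p pics; cat > h.py <<'E'
import numpy as np, cv2
from bench import ctrl
def px2w(name,u,v,z,T=None):
    p=ctrl.camera_params(name)
    K=np.array([[p['fx'],0,p['cx']],[0,p['fy'],p['cy']],[0,0,1.]])
    n=cv2.undistortPoints(np.array([[[u,v]]],float),K,np.array(p['D'],float))[0,0]
    P=np.array(p['pose']) if T is None else T
    d=P[:3,:3]@np.array([n[0],-n[1],-1]); o=P[:3,3]
    return o+d*(z-o[2])/d[2]
def wristT():
    T=np.eye(4);T[:3,:3]=ctrl.current_eef_rot();T[:3,3]=ctrl.current_tool_pos()
    return T@np.array(ctrl.camera_params('wrist')['T_tool_cam'])
E
python3 - <<'E'
from h import *
for n in('top','scene'):
    cv2.imwrite(f'pics/{n}.png',cv2.resize(ctrl.read_camera(n),(800,600),interpolation=cv2.INTER_CUBIC))
    print(n,np.round(ctrl.camera_params(n)['pose'],3).tolist(), ctrl.camera_params(n)['fx'])
print(ctrl.current_t(),ctrl.current_eef_rot())
E
```

```text
top [[-0.016, 0.997, -0.08, 0.502], [-1.0, -0.017, -0.012, 0.005], [-0.013, 0.08, 0.997, 1.21], [0.0, 0.0, 0.0, 1.0]] 486.02531391334816
scene [[0.699, -0.551, 0.456, 1.079], [0.715, 0.526, -0.461, -0.492], [0.014, 0.648, 0.762, 0.904], [0.0, 0.0, 0.0, 1.0]] 416.3521987679039
0.1 [[-9.63029812e-01  2.69394588e-01 -3.71238181e-04]
 [ 2.69394832e-01  9.63029271e-01 -1.02336304e-03]
 [ 8.18247697e-05 -1.08553877e-03 -9.99999407e-01]]
```

View pics/top.png

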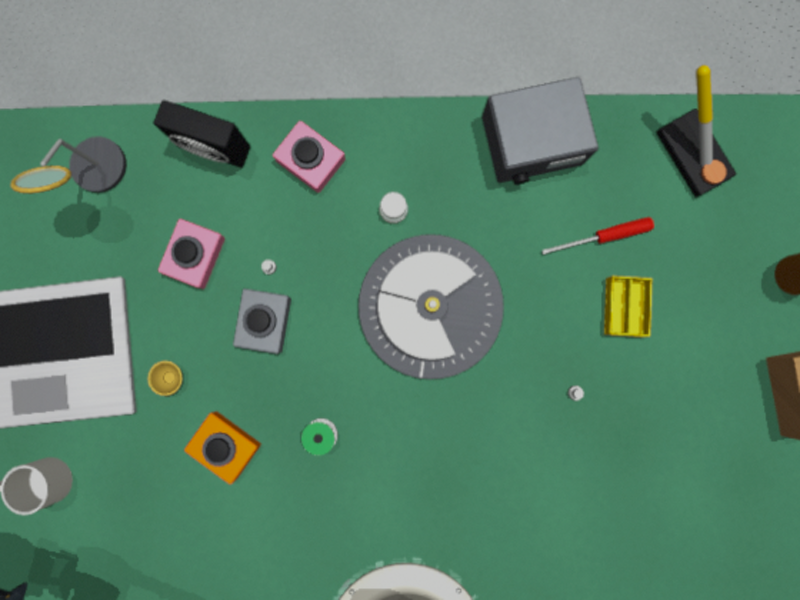

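View pics/scene.png

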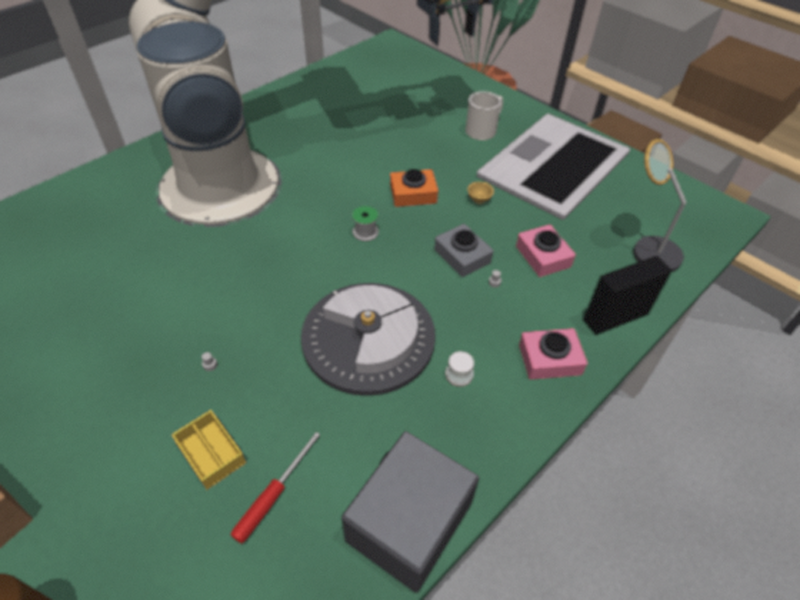

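The only positioner is at (432,305) in the top view. Its mark points left (382,292), the target line is at (422,370), and the gap opens to the right. The button candidates are grey (260,320), pink (307,152) and (187,250), and orange (220,448). I choose the grey one and check it in a close crop.

```bash
python3 - <<'E'
from h import *
im=cv2.imread('pics/top.png')
im=ctrl.read_camera('top')
c=im[150:275,155:365]; cv2.imwrite('pics/crop.png',cv2.resize(c,None,fx=3.8,fy=3.8,interpolation=cv2.INTER_CUBIC))
E
```

```text
(no output)
```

View pics/crop.png

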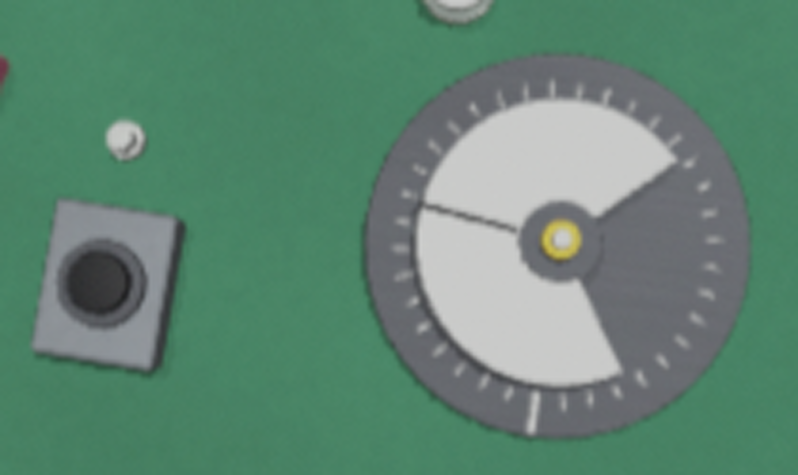

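The crop shows the grey box with its black button at crop (97,282). The dial mark runs from (516,231) to (425,205), and the target line from (536,392) to (530,433). The base circle is centred at about (557,245).

```bash
cat >> h.py <<'E'
def cw(x,y,z): return px2w('top',155+(x+.5)/3.8-.5,150+(y+.5)/3.8-.5,z)
def ang(p,c): return np.degrees(np.arctan2(p[1]-c[1],p[0]-c[0]))
E
python3 - <<'E'
from h import *
B=[cw(*p,.02) for p in((364,245),(750,245),(557,54),(557,437))]
c=np.mean([(B[0]+B[1])/2],0); c2=(B[2]+B[3])/2
c=np.array([c2[0],c[1],0]);print('axis',c,[np.linalg.norm(b[:2]-c[:2]) for b in B])
D=[cw(*p,.05) for p in((416,242),(560,98),(560,386))]
print('dialtop',(D[1]+D[2])/2,[np.linalg.norm(b[:2]-c[:2]) for b in D])
for n,p,z in(('m_out',(425,205),.05),('m_in',(516,231),.05),('l_in',(536,392),.02),('l_out',(530,433),.02),('faceA',(677,160),.05),('faceB',(621,374),.05),('btn',(97,282),.062)):
    w=cw(*p,z);print(n,w.round(4),ang(w,c).round(1),np.linalg.norm(w[:2]-c[:2]).round(4))
print('plug',cw(125,140,.03))
E
```

```text
axis [ 0.5743293  -0.05108829  0.        ] [np.float64(0.12451761017631717), np.float64(0.12453999336374492), np.float64(0.12380734012723937), np.float64(0.12380400175714555)]
dialtop [ 0.57426079 -0.05164481  0.05      ] [np.float64(0.09003349325432314), np.float64(0.09068935121510457), np.float64(0.09080347183559939)]
m_out [0.5985 0.0329 0.05  ] 74.0 0.0874
m_in [ 0.5811 -0.0241  0.05  ] 75.9 0.0278
l_in [ 0.4795 -0.0357  0.02  ] 170.8 0.0961
l_out [ 0.4534 -0.0314  0.02  ] 170.8 0.1225
faceA [ 0.6243 -0.1265  0.05  ] -56.5 0.0905
faceB [ 0.4904 -0.0881  0.05  ] -156.2 0.0917
btn [0.5527 0.2383 0.062 ] 94.3 0.2901
plug [0.64554301 0.22648497 0.03      ]
```

```bash
cat >> h.py <<'E'
C=np.array([.5743,-.0512])
def R(phi):
    a=np.radians(phi);c,s=np.cos(a),np.sin(a)
    return np.array([[c,s,0],[s,-c,0],[0,0,-1.]])
def P(th,z,r=.065):
    a=np.radians(th);return np.array([C[0]+r*np.cos(a),C[1]+r*np.sin(a),z])
def arc(a,b,off,vel=.08,n=12):
    k=max(1,int(np.ceil(abs(b-a)/n)))
    for t in np.linspace(a,b,k+1)[1:]: ctrl.move_l(P(t,.026),vel,R(t+off))
E
python3 - <<'E'
from h import *
for off in(0,180): print(off,[np.round(ctrl.ik(P(t,.026),R(t+off)),0).tolist() for t in(-106,-40,25)])
E
```

```text
AttributeError: 'NoneType' object has no attribute 'rint'

The above exception was the direct cause of the following exception:

Traceback (most recent call last):
TypeError: loop of ufunc does not support argument 0 of type NoneType which has no callable rint method
```

```bash
python3 - <<'E'
from h import *
for off in(0,180):
  for t in(-106,-40,25):
    q=ctrl.ik(P(t,.026),R(t+off)); print(off,t,None if q is None else np.round(q))
E
```

```text
0 -106 None
0 -40 [-14.  41.  86.  -0.  53. 116.]
0 25 [-8. 41. 86. -0. 53. 57.]
180 -106 [-18.  38.  95.  -0.  47.  -2.]
180 -40 [-14.  41.  86.  -0.  53. -64.]
180 25 [  -8.   41.   86.   -0.   53. -123.]
```

```bash
python3 - <<'E'
from h import *
ctrl.command_gripper(0)
ctrl.goto(P(-106,.13),R(74)); ctrl.move_l(P(-106,.026),.12)
print(ctrl.current_t(),ctrl.current_tool_pos(),ctrl.current_contact_force())
arc(-106,18,180,.1,16)
print(ctrl.current_t(),ctrl.current_contact_force())
arc(18,13,180); ctrl.move_l(P(13,.14),.15)
ctrl.goto([.5527,.2383,.14],R(180)); print(ctrl.current_t(),ctrl.current_tool_pos())
c=ctrl.read_camera('top')[150:275,155:365]; cv2.imwrite('pics/crop2.png',cv2.resize(c,None,fx=3.8,fy=3.8,interpolation=cv2.INTER_CUBIC))
E
```

```text
5.4083 [ 0.55680447 -0.11378677  0.02659715] [ 0.17885313 -0.65901812 -0.38962439]
8.7417 [ 0.52846826 -0.0585627   0.5444909 ]
11.0083 [0.55316906 0.23747177 0.13974632]
```

View pics/crop2.png

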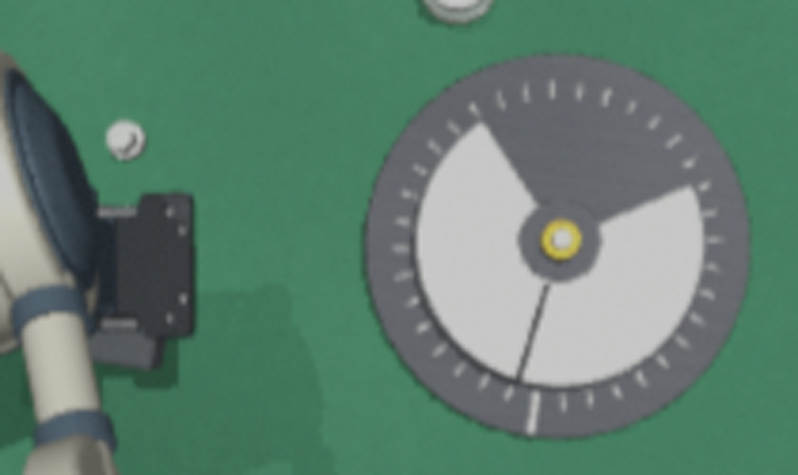

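The mark now runs from (547,286) to (519,380), a little short of the target line at (536,392). I compute how far is left, push that much, and look again.

```bash
python3 - <<'E'
from h import *
a=[cw(547,286,.05),cw(519,380,.05)];print([(ang(x,C),np.linalg.norm(x[:2]-C)) for x in a])
d=(a[1]-a[0]);dd=np.degrees(np.arctan2(d[1],d[0]));print('dir',dd)
fa=ang(cw(484,122,.05),C);fb=ang(cw(692,186,.05),C);print('faces',fa,fb,(fa+fb)/2+180)
m=np.median([ang(a[1],C),(fa+fb)/2+180,dd]);rem=170.8-m;print('rem',rem)
assert 3<rem<15
e=18+rem
ctrl.goto(P(13,.14),R(193)); ctrl.move_l(P(13,.026),.12)
arc(13,e,180,.03); ctrl.sleep(.4)
arc(e,e-5,180); ctrl.move_l(P(e-5,.14),.15)
ctrl.goto([.5527,.2383,.14],R(180)); print(e,ctrl.current_t())
c=ctrl.read_camera('top')[185:275,240:370]; cv2.imwrite('pics/crop3.png',cv2.resize(c,None,fx=6,fy=6,interpolation=cv2.INTER_CUBIC))
E
```

```text
[(np.float64(163.5175430331701), np.float64(0.029308796153964548)), (np.float64(162.69987933614513), np.float64(0.0907126231193457))]
dir 162.3096367218486
faces 31.1347793095427 -68.40890682850541 161.36293624051865
rem 8.49036327815142
26.49036327815142 16.7167
```

View pics/crop3.png

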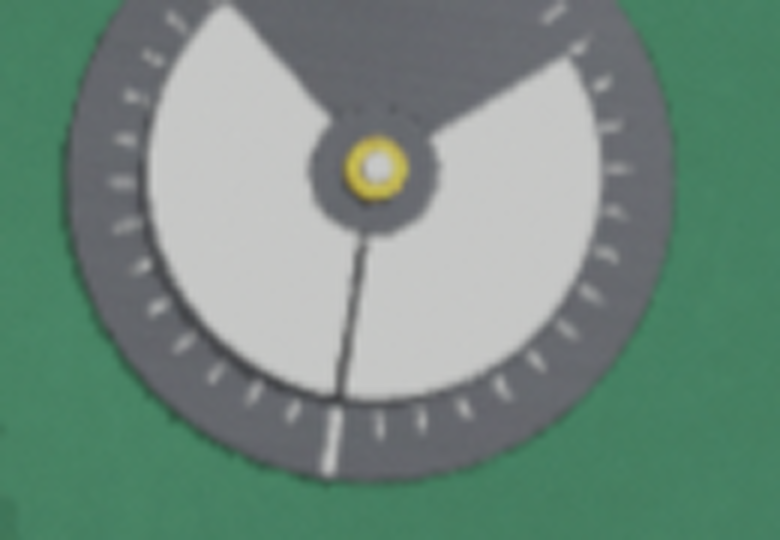

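The mark runs from (363,238) to (340,400) and the target line from (335,408) to (328,474), so they are nearly collinear. Now the numeric check.

```bash
cat > m.py <<'E'
from h import *
def g(x,y,z): return px2w('top',240+(x+.5)/6-.5,185+(y+.5)/6-.5,z)
a,b=g(363,238,.05),g(340,400,.05); l1,l2=g(335,408,.02),g(328,474,.02)
for p in(a,b,l1,l2): print(p.round(4),ang(p,C).round(2))
for p,q in((a,b),(l1,l2)): print('dir',ang(q,p))
f1,f2=g(228,6,.05),g(572,56,.05);print('faces',ang(f1,C),ang(f2,C),(ang(f1,C)+ang(f2,C))/2+180)
E
python3 m.py
```

```text
[ 0.5477 -0.0465  0.05  ] 169.99
[ 0.4837 -0.0361  0.05  ] 170.56
[ 0.48   -0.0351  0.02  ] 170.32
[ 0.4534 -0.0318  0.02  ] 170.87
dir 170.78961830757012
dir 172.84471196202279
faces 40.251095845052696 -60.90417260005405 169.67346162249933
```

The mark is at about 170.6° and the line at 170.6–170.8°, well within tolerance. Next is the button.

```bash
python3 - <<'E'
from h import *
x,y=.5527,.2383
ctrl.move_l([x,y,.07],.12)
f0=ctrl.current_contact_force()
r=ctrl.move_l([x,y,.0545],.03,contact_N=14)
print(r,ctrl.current_tool_pos(),np.array(ctrl.current_contact_force())-f0)
ctrl.sleep(.3); print(ctrl.current_tool_pos(),np.array(ctrl.current_contact_force())-f0)
ctrl.move_l([x,y,.14],.1)
ctrl.goto([.35,.40,.25],R(180)); print(ctrl.current_t())
im=ctrl.read_camera('top')
c=im[150:275,155:365]; cv2.imwrite('pics/crop4.png',cv2.resize(c,None,fx=3.8,fy=3.8,interpolation=cv2.INTER_CUBIC))
E
```

```text
True [0.55326208 0.23849164 0.05615811] [-2.6025429  -1.71415191 12.83875648]
[0.55325929 0.23850574 0.05611646] [-3.03410149 -0.85342133 14.08485673]
20.3833
```

View pics/crop4.png

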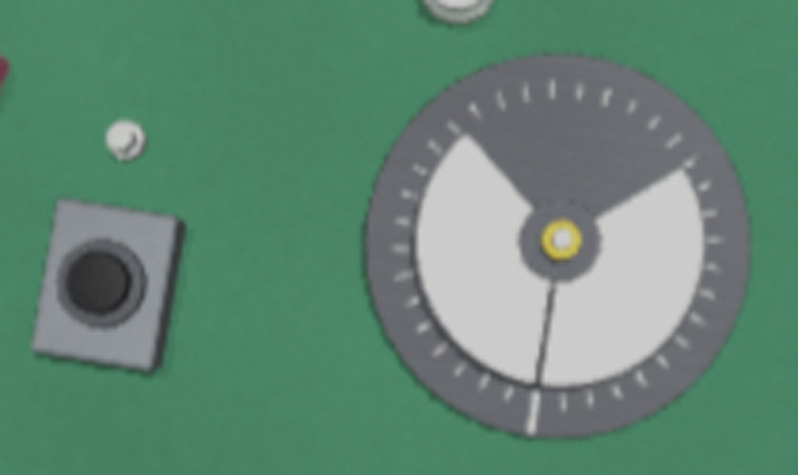

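The button bottomed out at z = 56 mm with 14 N, well above the 5 N spring. The box at (97,282) and the plug at (125,140) have not moved. The mark at (539,383) meets the target line.

```bash
python3 -c "
from bench import ctrl
print(ctrl.sign_off())"
```

```text
the job is handed in; nothing more can be done
None
```

I turned the dial until its mark met the target line (within about 0.5° in the top camera), then pressed the button fully down and let it come up. The job is handed in at about 20 s on the clock, but `sign_off()` gave no verdict; the last picture showed the box unmoved.

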